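# Stack the kit cartons on the dispatch board in running bond

## Robot

A 6-joint arm with a two-finger parallel gripper is mounted at the origin on the work surface. World frame = base frame: x ahead of the robot, y to its left, z up, the work surface at z = 0. Lengths are in m, angles in rad, forces in N, time in s.
With the tool pointing down it reaches from about 0.425 to 1.125 m from the base axis. Payload 14.9 kg.
Tool frame: the origin (TCP) lies at the centre of the arm's flange, where the gripper is bolted on; the fingertips stand 191 mm ahead of it and the grasp point (between the pads) lies 172 mm ahead of it; x points along the fingers, y is the direction in which the jaws open and shut, and the axes are right-handed (so a half turn about x gives the same grasp; the last joint's range is limited). The gripper opens to 91 mm and grips with 3 to 60 N. Pads are 32 mm wide; open, the fingers measure 118 mm over their backs; the gripper's body (76 mm by 178 mm) begins 60 mm behind the grasp point.
Start: joints at [-1.191, 0.379, 1.734, -0, 1.028, -0.033], TCP at [0.281, -0.641, 0.405] pointing down, gripper open.
Joint ranges: [-2.77, 2.77], [-0.74, 2.19], [0, 2.66], [-1.06, 4.2], [0.31, 2.87], [-3.08, 3.08]. Speed limits (rad/s): [1.89, 1.89, 2.39, 3.14, 3.14, 3.14].

## Interface

Orientations are given as a rotation vector (axis times angle).
In Python, from plant import get_obs, get_image, finish_job gives the robot as it stands.
- The arm moves only by the shell command python3 -m jog 'ROWS' [FORCE]. ROWS is a JSON object of lists of equal length, an entry for each row: "hand": the gripper's target within -1 to 1 (shut at 1, half-way at 0, fully open at -1); "translation": the shift along the tool's x, y, z in m, a list of three; "angular": the turn, a rotation vector about the tool's x, y, z in degrees, a list of three. In form: {"hand": [hand, ...], "translation": [[dx, dy, dz], ...], "angular": [[ax, ay, az], ...]}. A call has 1 to 12 rows; each row is the pose to reach, as a shift and turn from the pose measured when the call began, along the tool's axes at that moment; what a row does not reach only later rows make up. A row lasts 1/10 s, in which the tool goes at most 50 mm and 8.59 degrees, less where a joint would pass 70% of its speed; a pose out of reach is approached as far as the arm can. A call with a gripper value outside its range is refused whole. The fingers move at their own pace and stop on an object; FORCE is the grip in N (left out, the last holds). Time passes only in rows, so rows that repeat a pose let the fingers close. It gives the time, the measured TCP pose, the force and the opening at its end, in the units of the state.
- get_obs(): the state, without advancing time (a new reading comes with each control period).
- get_image(name): name is "scene" or "side" or "wrist"; returns a dict with "img" (384x512x3 uint8, blue, green, red), "z_map" (384x512 float32, m along the optical axis (not along the pixel's ray), 0 where there is no reading), "fx", "fy", "cx", "cy" (pixels), "distortion" ([k1, k2, p1, p2, k3] as OpenCV has them; the pictures are not rectified), "view" (4x4, takes a point from world to camera coordinates); the wrist camera has in their place "hand_eye" (4x4, takes a point from camera to tool coordinates, whose origin is the TCP and whose axes are the tool frame's). Camera axes: x right, y down, z forward; pixel columns grow to the right and rows downward; lengths in m; the calibration is good to about 2 mm. A picture is of the moment at which its call begins: read the wrist's pose just before it.
- finish_job(): hands the job in, once; it reports no verdict.
The state is a dict: "t": time; "qpos": joint angles; "dq": joint speeds; "joint_torque": joint torques, N m; "tool_pos": TCP position; "ee_rot": TCP orientation; "force": force on the tool from outside, world axes, zero at the start; "moment": the same for the moment, N m; "width": opening from 0.0 (shut) to 1.0 (fully open).
Only numpy, scipy, OpenCV 4.12 (cv2) and the standard library are available. Lean on these libraries where they do the work, as an engineer would, in place of code of your own. Each camera call takes 0.05 s, during which the arm holds its last target. There are 200 camera calls.

## Task

Finish the stack of kit cartons on the dispatch board so that it is bonded like brickwork. First complete the bottom course: lay a full carton end to end with the one already there, on the side away from the batten; then lay the second course on it, the other full carton centred over the joint and a half carton on each end, so that ends and long faces are flush and the gaps closed up. Set the cartons down rather than dropping them, leave the laid carton where it is, and do not disturb the other things lying about on the table.

Things in the scene. Friction and masses are not known exactly. Their poses are not given: they have to be found in the camera images.
- board: Dispatch board, fixed: a plain plywood slab 130 x 340 x 18 mm lying on the table. Origin: centre of its underside; its own y runs along its length, x across, z up (the slab's top is at z = 18 mm). Across its +y end stands a wooden batten 54 mm wide (along x), 16 mm thick, from y = 150 to 166 mm, rising 30 mm above the slab. The stack runs along the board's y, centred on its x = 0 to within 3 mm.
- carton_laid: Full carton already laid on the board, its +y end 1 to 5 mm from the batten; loose. White closed paper carton with brown tape along its top, 54 x 140 x 48 mm (x, y, z), rigid. Origin: centre of its underside; own y = long axis, parallel to the board's y and pointing to the batten; z up. The bottom course continues from its -y end. The second course's underside is 48 mm above its underside.
- carton_full_a: One of two identical loose full cartons on the table, white with brown tape, 54 x 140 x 48 mm (x, y, z), 0.2 to 0.45 kg. Origin: centre of its underside; own y = long axis; z up. Gripped across the 54 mm width; either one may go in either full place, either way round.
- carton_full_b: One of two identical loose full cartons on the table, white with brown tape, 54 x 140 x 48 mm (x, y, z), 0.2 to 0.45 kg. Origin: centre of its underside; own y = long axis; z up. Gripped across the 54 mm width; either one may go in either full place, either way round.
- carton_half_a: One of two identical loose half cartons on the table, white with brown tape, 54 x 70 x 48 mm (x, y, z), half as long as a full one, 0.1 to 0.25 kg. Origin: centre of its underside; own y = the 70 mm axis (the tape runs along it), which goes along the stack; z up. Gripped across the 54 mm width; either one may go on either end.
- carton_half_b: One of two identical loose half cartons on the table, white with brown tape, 54 x 70 x 48 mm (x, y, z), half as long as a full one, 0.1 to 0.25 kg. Origin: centre of its underside; own y = the 70 mm axis (the tape runs along it), which goes along the stack; z up. Gripped across the 54 mm width; either one may go on either end.
- stopper: Bystander: loose black rubber stopper, 30 mm across and 26 mm tall, standing among the cartons. Origin: centre of its underside.
- bottle: Bystander: small loose amber jar, 44 mm across and 70 mm tall, near the robot between the board and the cartons. Origin: centre of its underside.
- duster: Bystander: loose wooden blackboard duster with a grey felt pad, 50 x 120 x 35 mm, beyond the cartons. Origin: centre of its underside.
- brush: Bystander: loose brush 160 mm long lying to the left of the board. Origin: within its length.
Mind the look-alikes: they are no part of the job. Leave any blue look-alike of the carton_full_b alone. What is shaped like the carton_half_a but red is not meant.

How it is judged:
By the outcome, as a careful person would: the job done as asked, in the order asked, and still so for the second after the job is handed in, with the robot touching nothing.
It also fails if it takes over 72 s, if anything falls off the work surface, if the arm or the gripper's body presses on something with over 40 N, if the wrist force passes 120 N, or if a joint passes its speed limit or range.

## Working session

There is one attempt and no reset: what is moved stays moved. The work goes in short steps, Python scripts to look and compute and a shell command to move; the robot and the scene stay as the last step left them, time stands still between calls to the robot, and variables do not carry over. Pictures are saved under pics/ and viewed, about 8 in all and at most 12, crops included, and the job is handed in when it is done.

```bash
ls; mkdir -p pics
python3 - <<'E'
from plant import get_obs,get_image
import cv2,numpy as np
print(get_obs())
for n in("scene","side"):
    d=get_image(n);cv2.imwrite(f"pics/{n}0.png",d["img"]);np.savez(f"{n}0.npz",**d)
    print(n,d["fx"],d["cx"],d["cy"],d["distortion"],np.round(d["view"],3).tolist())
E
```

```text
pics
{'t': 0.0, 'qpos': array([-1.19128092e+00,  3.79392981e-01,  1.73477211e+00, -3.90635828e-06,
        1.02850001e+00, -3.32849709e-02]), 'dq': array([-9.74079622e-04, -5.96076962e-05, -1.98695775e-03, -6.55988040e-04,
        3.48441863e-04,  2.25961134e-03]), 'joint_torque': array([-1.10119021e-03, -7.63722968e+01, -4.34377277e+01,  6.50063180e-02,
        4.24306886e-02, -9.72790667e-05]), 'tool_pos': array([ 0.28075827, -0.64102551,  0.40410334]), 'ee_rot': array([ 1.99426755,  0.41868161, -1.99465069]), 'force': array([-0.28977074, -0.96331074, -0.84391104]), 'moment': array([-0.03731469,  0.01189104, -0.02484977]), 'width': 1.0032903201154661}
scene 481.4123831534185 257.9231469657655 192.68774932967423 [0.03642118 0.         0.         0.         0.        ] [[0.183, 0.983, -0.019, -0.049], [0.637, -0.133, -0.759, -0.294], [-0.749, 0.127, -0.65, 1.95], [0.0, 0.0, 0.0, 1.0]]
side 458.52968811819034 251.356059554964 178.76994726158605 [-0.14163359  0.          0.          0.          0.        ] [[-0.767, -0.641, 0.007, 0.364], [-0.379, 0.444, -0.812, 0.281], [0.517, -0.625, -0.584, 1.24], [0.0, 0.0, 0.0, 1.0]]
```

View pics/scene0.png

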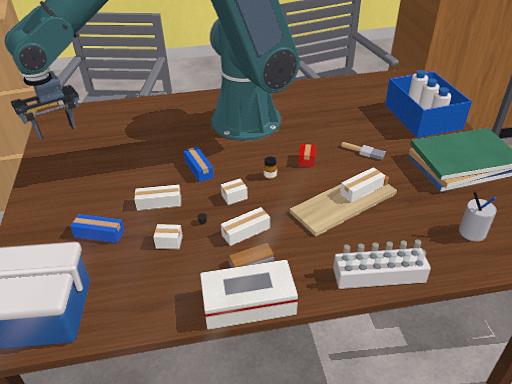

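View pics/side0.png

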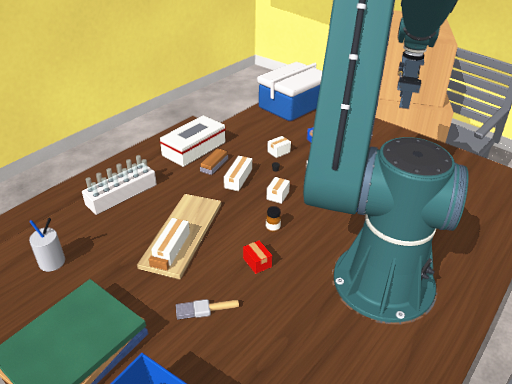

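Scene picture: full cartons at about (158,197) and (246,226), halves at (234,190) and (168,236), stopper at (202,218), jar at (270,168). The board runs from (340,205), with the laid carton at (363,185). The look-alikes are blue at (198,163) and (98,228), and red at (307,155). The side view agrees. I'll measure the tops next.

```bash
cat > h.py <<'E'
import numpy as np,cv2
from scipy.spatial.transform import Rotation as R
from plant import get_obs,get_image
def cam2world(d,o=None):
    if "view" in d: return np.linalg.inv(d["view"])
    T=np.eye(4);T[:3,:3]=R.from_rotvec(o["ee_rot"]).as_matrix();T[:3,3]=o["tool_pos"];return T@d["hand_eye"]
def rays(d,T):
    h,w=d["img"].shape[:2];u,v=np.meshgrid(np.arange(w),np.arange(h))
    K=np.array([[d["fx"],0,d["cx"]],[0,d["fy"],d["cy"]],[0,0,1.]])
    n=cv2.undistortPoints(np.stack([u,v],-1).reshape(-1,1,2).astype(float),K,np.asarray(d["distortion"],float)).reshape(h,w,2)
    r=np.dstack([n,np.ones((h,w))])
    return r@T[:3,:3].T
def world(d,o=None):
    T=cam2world(d,o);return rays(d,T)*d["z_map"][...,None]+T[:3,3]
def plane(d,z,o=None):
    T=cam2world(d,o);r=rays(d,T);return T[:3,3]+r*((z-T[2,3])/r[...,2])[...,None]
def tops(d,z,o=None,tol=.008,amin=200,m=None):
    """components of pixels whose depth height is near z -> rectangles in xy cast on plane z"""
    W=world(d,o);P=plane(d,z,o);k=(abs(W[...,2]-z)<tol)&(d["z_map"]>0)
    if m is not None:k&=m
    k=cv2.morphologyEx(k.astype(np.uint8),cv2.MORPH_OPEN,np.ones((3,3)))
    n,l,s,c=cv2.connectedComponentsWithStats(k);out=[]
    for i in range(1,n):
        if s[i,4]<amin:continue
        q=l==i;xy=P[q][:,:2];(cx,cy),(a,b),an=cv2.minAreaRect((xy*1000).astype(np.float32))
        if a>b:a,b,an=b,a,an+90   # an+90 = dir of long side b
        out.append(dict(c=(round(cx,1),round(cy,1)),s=(round(a,1),round(b,1)),yaw=round((an+90+90)%180-90,1),px=c[i].round().tolist(),n=int(s[i,4]),zm=round(float(np.median(W[q][:,2])),4),bgr=d["img"][q].mean(0).round().tolist()))
    return out
E
python3 - <<'E'
from h import *
for n in("scene","side"):
    d=dict(np.load(f"{n}0.npz"))
    for z in(.018,.026,.035,.048,.066,.070):
        print(n,z)
        for t in tops(d,z,tol=.005,amin=60):
            if t["s"][1]<400 and t["s"][1]>15: print("  ",t)
E
```

```text
scene 0.018
   {'c': (324.7, 403.7), 's': (43.8, 102.6), 'yaw': 51.1, 'px': [372.0, 151.0], 'n': 150, 'zm': 0.0178, 'bgr': [165.0, 160.0, 165.0]}
   {'c': (563.3, 224.9), 's': (134.6, 345.3), 'yaw': -66.7, 'px': [335.0, 206.0], 'n': 2068, 'zm': 0.0182, 'bgr': [132.0, 170.0, 192.0]}
scene 0.026
scene 0.035
   {'c': (751.0, -111.4), 's': (49.1, 120.4), 'yaw': -78.1, 'px': [250.0, 254.0], 'n': 511, 'zm': 0.0353, 'bgr': [75.0, 117.0, 165.0]}
scene 0.048
   {'c': (316.0, 167.2), 's': (52.2, 73.9), 'yaw': -19.8, 'px': [307.0, 150.0], 'n': 171, 'zm': 0.0479, 'bgr': [51.0, 77.0, 195.0]}
   {'c': (285.2, -219.0), 's': (55.4, 142.9), 'yaw': 18.4, 'px': [197.0, 159.0], 'n': 342, 'zm': 0.0482, 'bgr': [164.0, 116.0, 92.0]}
   {'c': (460.8, -117.4), 's': (59.0, 71.8), 'yaw': -75.2, 'px': [233.0, 186.0], 'n': 228, 'zm': 0.0482, 'bgr': [183.0, 200.0, 215.0]}
   {'c': (437.7, -361.9), 's': (56.9, 138.2), 'yaw': 86.8, 'px': [157.0, 192.0], 'n': 465, 'zm': 0.0484, 'bgr': [185.0, 202.0, 216.0]}
   {'c': (628.0, -105.7), 's': (60.7, 142.6), 'yaw': -68.9, 'px': [244.0, 221.0], 'n': 599, 'zm': 0.0484, 'bgr
[... 3002 characters left out ...]
 [207.0, 207.0, 209.0]}
   {'c': (526.1, 298.4), 's': (57.5, 142.8), 'yaw': -65.1, 'px': [168.0, 238.0], 'n': 554, 'zm': 0.0681, 'bgr': [208.0, 228.0, 243.0]}
   {'c': (448.3, 689.7), 's': (217.9, 301.0), 'yaw': -86.5, 'px': [69.0, 339.0], 'n': 7459, 'zm': 0.0684, 'bgr': [93.0, 121.0, 64.0]}
side 0.07
   {'c': (369.3, 23.3), 's': (39.1, 42.5), 'yaw': -51.7, 'px': [274.0, 211.0], 'n': 95, 'zm': 0.0721, 'bgr': [37.0, 35.0, 37.0]}
   {'c': (524.9, 298.2), 's': (55.8, 143.1), 'yaw': -66.4, 'px': [170.0, 235.0], 'n': 594, 'zm': 0.0685, 'bgr': [202.0, 226.0, 243.0]}
   {'c': (446.9, 690.6), 's': (213.8, 300.1), 'yaw': -86.9, 'px': [68.0, 338.0], 'n': 8580, 'zm': 0.0687, 'bgr': [93.0, 121.0, 64.0]}
```

```bash
cat >> h.py <<'E'
def go(x,y,z,yaw,o=None):
    """TCP to x,y,z (mm), pointing down, jaws (tool y) square to the carton's long axis at yaw (deg)"""
    o=o or get_obs();M=R.from_rotvec(o["ee_rot"]);m=M.as_matrix()
    t=m.T@(np.array([x,y,z])/1000-o["tool_pos"])
    for s in(90,-90):
        a=np.radians(yaw+s);Y=np.array([np.cos(a),np.sin(a),0]);X=np.array([0,0,-1.])
        T=R.from_matrix(np.stack([X,Y,np.cross(X,Y)],1));r=(M.inv()*T).as_rotvec(degrees=True)
        print("go t",t.round(4).tolist(),"rot",r.round(2).tolist(),"rows",max(np.linalg.norm(t)/.05,np.linalg.norm(r)/8.59).round(1),"q6",o["qpos"][5].round(2),"toolY",np.degrees(np.arctan2(m[1,1],m[0,1])).round(1))
E
python3 - <<'E'
from h import *
print(np.round(get_image("wrist")["hand_eye"],4).tolist())
go(533,295,450,-66.6)
E
```

```text
[[0.0006, -0.2487, 0.9686, 0.0198], [1.0, 0.0004, -0.0005, -0.0004], [-0.0003, 0.9686, 0.2487, -0.0699], [0.0, 0.0, 0.0, 1.0]]
go t [-0.0451, -0.7563, -0.6066] rot [-89.75, -0.04, 0.04] rows 19.4 q6 -0.03 toolY -66.3
go t [-0.0451, -0.7563, -0.6066] rot [90.25, 0.04, 0.04] rows 19.4 q6 -0.03 toolY -66.3
```

```bash
python3 -m jog '{"hand":[-1,-1,-1,-1,-1,-1,-1,-1,-1,-1],"translation":[[0,-0.31,-0.41],[0,-0.31,-0.41],[0,-0.31,-0.41],[0,-0.31,-0.41],[0,-0.31,-0.41],[0,-0.31,-0.41],[0,-0.31,-0.41],[0,-0.31,-0.41],[0,-0.31,-0.41],[0,-0.31,-0.41]],"angular":[[-60,0,0],[-60,0,0],[-60,0,0],[-60,0,0],[-60,0,0],[-60,0,0],[-60,0,0],[-60,0,0],[-60,0,0],[-60,0,0]]}'; python3 -c "
from h import *
go(533,295,450,-66.6)"
```

```text
t: 1.15
tool_pos: [0.5256, -0.203, 0.4046]
ee_rot: [1.291, 1.155, -1.29]
force: [1.3, 0.6, 1.0]
width: 1.002
go t [-0.0451, -0.0478, -0.4958] rot [-29.75, -0.04, 0.01] rows 10.0 q6 -0.3 toolY -6.4
go t [-0.0451, -0.0478, -0.4958] rot [150.25, 0.01, 0.06] rows 17.5 q6 -0.3 toolY -6.4
```

```bash
python3 -m jog '{"hand":[-1,-1,-1,-1,-1,-1,-1,-1,-1,-1,-1,-1],"translation":[[-0.045,-0.048,-0.496],[-0.045,-0.048,-0.496],[-0.045,-0.048,-0.496],[-0.045,-0.048,-0.496],[-0.045,-0.048,-0.496],[-0.045,-0.048,-0.496],[-0.045,-0.048,-0.496],[-0.045,-0.048,-0.496],[-0.045,-0.048,-0.496],[-0.045,-0.048,-0.496],[-0.045,-0.048,-0.496],[-0.045,-0.048,-0.496]],"angular":[[-29.75,0,0],[-29.75,0,0],[-29.75,0,0],[-29.75,0,0],[-29.75,0,0],[-29.75,0,0],[-29.75,0,0],[-29.75,0,0],[-29.75,0,0],[-29.75,0,0],[-29.75,0,0],[-29.75,0,0]]}'
cat >> h.py <<'E'
def look(name,zs,**k):
    o=get_obs();d=get_image("wrist");cv2.imwrite(f"pics/{name}.png",d["img"]);np.savez(name+".npz",**d,tp=o["tool_pos"],er=o["ee_rot"])
    for z in zs:
        for t in tops(d,z,o,**k):print(z,t)
    return o,d
E
python3 -c "
from h import *
o,d=look('w1',(.018,.048,.066),tol=.004)
go(628,-106,432,-68.9,o)"
```

```text
t: 2.35
tool_pos: [0.5325, 0.2961, 0.4496]
ee_rot: [0.902, 1.377, -0.902]
force: [-0.5, -0.6, -0.6]
width: 1.001
0.018 {'c': (303.8, 381.4), 's': (43.3, 159.3), 'yaw': 50.6, 'px': [119.0, 28.0], 'n': 3088, 'zm': 0.0186, 'bgr': [179.0, 187.0, 198.0]}
0.018 {'c': (533.9, 284.6), 's': (129.8, 213.0), 'yaw': -66.5, 'px': [254.0, 177.0], 'n': 9262, 'zm': 0.018, 'bgr': [167.0, 206.0, 225.0]}
0.018 {'c': (610.1, 110.0), 's': (69.8, 130.0), 'yaw': 23.6, 'px': [250.0, 298.0], 'n': 2828, 'zm': 0.0181, 'bgr': [170.0, 212.0, 231.0]}
0.048 {'c': (735.7, 540.0), 's': (17.1, 61.4), 'yaw': -49.6, 'px': [500.0, 52.0], 'n': 260, 'zm': 0.0477, 'bgr': [109.0, 108.0, 110.0]}
0.048 {'c': (495.7, 371.6), 's': (14.7, 52.8), 'yaw': 23.5, 'px': [253.0, 102.0], 'n': 634, 'zm': 0.0482, 'bgr': [107.0, 148.0, 204.0]}
0.048 {'c': (313.7, 172.4), 's': (55.8, 71.2), 'yaw': -19.1, 'px': [59.0, 193.0], 'n': 2226, 'zm': 0.0478, 'bgr': [95.0, 113.0, 230.0]}
0.066 {'c': (528.1, 296.6), 's': (53.7, 139.6), 'yaw': -66.5, 'px': [252.0, 170.0], 'n': 5327, 'zm': 0.0661, 'bgr': [217.0, 233.0, 244.0]}
go t [0.0174, -0.0729, 0.4068] rot [2.41, -0.03, 0.03] rows 8.3 q6 0.06 toolY 23.5
go t [0.0174, -0.0729, 0.4068] rot [-177.59, -0.04, -0.05] rows 20.7 q6 0.06 toolY 23.5
```

View pics/w1.png

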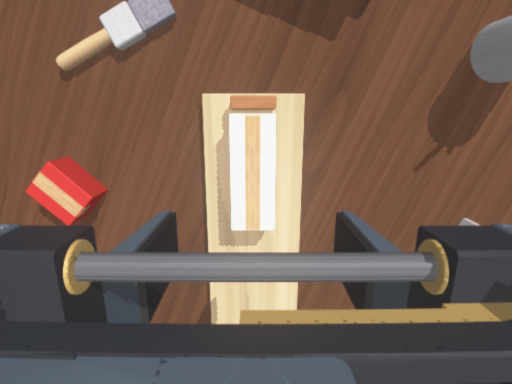

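The wrist picture shows the laid carton in full at (252,170), rows 113–230. The batten is at (253,102), and the carton is centred on the board. It measures 53.7 x 139.6 mm, which matches the given size. Next is the near full carton.

```bash
python3 -m jog '{"hand":[-1,-1,-1,-1,-1,-1,-1,-1,-1,-1,-1],"translation":[[0.017,-0.073,0.407],[0.017,-0.073,0.407],[0.017,-0.073,0.407],[0.017,-0.073,0.407],[0.017,-0.073,0.407],[0.017,-0.073,0.407],[0.017,-0.073,0.407],[0.017,-0.073,0.407],[0.017,-0.073,0.407],[0.017,-0.073,0.407],[0.017,-0.073,0.407]],"angular":[[2.4,0,0],[2.4,0,0],[2.4,0,0],[2.4,0,0],[2.4,0,0],[2.4,0,0],[2.4,0,0],[2.4,0,0],[2.4,0,0],[2.4,0,0],[2.4,0,0]]}'; python3 -c "
from h import *
o,d=look('w2',(.048,),tol=.004)
import math
t=[t for t in tops(d,.048,o,tol=.004) if abs(t['s'][1]-140)<6][0]
print(o['tool_pos']);go(*t['c'],202,t['yaw'],o)"
```

```text
t: 3.5
tool_pos: [0.6268, -0.1077, 0.4321]
ee_rot: [0.935, 1.362, -0.936]
force: [0.4, 0.7, -0.6]
width: 1.0
0.048 {'c': (457.4, -114.2), 's': (53.7, 71.3), 'yaw': -73.9, 'px': [116.0, 128.0], 'n': 2906, 'zm': 0.0481, 'bgr': [192.0, 208.0, 223.0]}
0.048 {'c': (623.4, -103.3), 's': (53.7, 138.2), 'yaw': -69.3, 'px': [254.0, 168.0], 'n': 5308, 'zm': 0.0481, 'bgr': [194.0, 211.0, 226.0]}
0.048 {'c': (343.9, -197.4), 's': (18.7, 55.3), 'yaw': -79.9, 'px': [6.0, 162.0], 'n': 614, 'zm': 0.0478, 'bgr': [153.0, 105.0, 98.0]}
0.048 {'c': (618.5, -307.4), 's': (32.3, 65.0), 'yaw': 21.4, 'px': [195.0, 315.0], 'n': 647, 'zm': 0.0478, 'bgr': [193.0, 208.0, 222.0]}
[ 0.62681583 -0.10769319  0.43210802]
go t [0.2301, -0.0013, -0.0051] rot [0.26, -0.06, 0.07] rows 4.6 q6 -0.57 toolY 21.0
go t [0.2301, -0.0013, -0.0051] rot [-179.74, -0.11, -0.09] rows 20.9 q6 -0.57 toolY 21.0
```

```bash
python3 -m jog '{"hand":[-1,-1,-1,-1,-1,-1,-1,0.8,0.8,0.8,0.8,0.8],"translation":[[0.05,-0.001,-0.005],[0.1,-0.001,-0.005],[0.15,-0.001,-0.005],[0.19,-0.001,-0.005],[0.22,-0.001,-0.005],[0.23,-0.001,-0.005],[0.23,-0.001,-0.005],[0.23,-0.001,-0.005],[0.23,-0.001,-0.005],[0.23,-0.001,-0.005],[0.23,-0.001,-0.005],[0.23,-0.001,-0.005]],"angular":[[0.26,0,0],[0.26,0,0],[0.26,0,0],[0.26,0,0],[0.26,0,0],[0.26,0,0],[0.26,0,0],[0.26,0,0],[0.26,0,0],[0.26,0,0],[0.26,0,0],[0.26,0,0]]}' 30
```

```text
t: 4.75
tool_pos: [0.6239, -0.1026, 0.2027]
ee_rot: [0.938, 1.36, -0.939]
force: [-4.6, -2.6, 4.2]
width: 0.591
```

```bash
python3 -c "
from h import *
go(584.3,167.2,300,-66.5)"
```

```text
go t [-0.0972, 0.0586, -0.2664] rot [-2.73, -0.03, 0.04] rows 5.8 q6 -0.56 toolY 20.8
go t [-0.0972, 0.0586, -0.2664] rot [177.27, 0.07, 0.05] rows 20.6 q6 -0.56 toolY 20.8
```

```bash
python3 -m jog '{"hand":[0.8,0.8,0.8,0.8,0.8,0.8,0.8,0.8,0.8,0.8,0.8,0.8],"translation":[[-0.02,0,0],[-0.06,0,0],[-0.097,0.005,-0.02],[-0.097,0.014,-0.06],[-0.097,0.024,-0.105],[-0.097,0.033,-0.15],[-0.097,0.043,-0.195],[-0.097,0.051,-0.235],[-0.097,0.0565,-0.257],[-0.097,0.0586,-0.2664],[-0.097,0.0586,-0.2664],[-0.097,0.0586,-0.2664]],"angular":[[0,0,0],[0,0,0],[0,0,0],[-0.7,0,0],[-1.4,0,0],[-2.1,0,0],[-2.7,0,0],[-2.73,0,0],[-2.73,0,0],[-2.73,0,0],[-2.73,0,0],[-2.73,0,0]]}'; python3 -c "
from h import *
o,d=look('w3',(.066,.145),tol=.006)
go(584.3,167.2,226,-66.5,o)"
```

```text
t: 5.95
tool_pos: [0.5844, 0.1665, 0.2997]
ee_rot: [0.902, 1.377, -0.903]
force: [0.1, 0.2, -3.1]
width: 0.589
0.066 {'c': (542.5, 263.0), 's': (54.1, 67.7), 'yaw': -66.5, 'px': [256.0, 56.0], 'n': 9538, 'zm': 0.0663, 'bgr': [187.0, 203.0, 219.0]}
0.145 {'c': (568.4, 202.4), 's': (61.0, 76.8), 'yaw': 23.5, 'px': [255.0, 185.0], 'n': 16815, 'zm': 0.1452, 'bgr': [185.0, 200.0, 215.0]}
0.145 {'c': (590.0, 152.9), 's': (14.9, 56.5), 'yaw': 23.5, 'px': [255.0, 295.0], 'n': 3170, 'zm': 0.1452, 'bgr': [145.0, 160.0, 173.0]}
go t [0.0737, 0.0003, -0.0007] rot [-0.02, -0.03, 0.06] rows 1.5 q6 -0.17 toolY 23.5
go t [0.0737, 0.0003, -0.0007] rot [179.98, 0.1, 0.05] rows 21.0 q6 -0.17 toolY 23.5
```

View pics/w3.png

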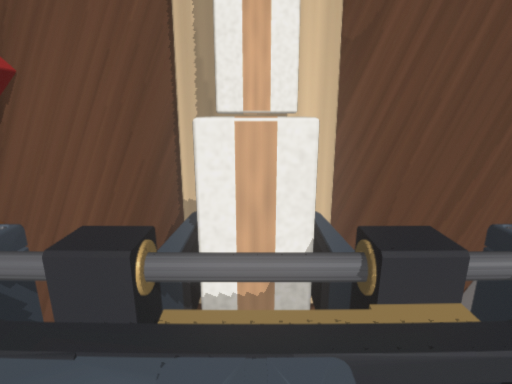

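The laid carton's near edge is at row 110 and the held carton's front edge at row 118, both aligned. I'll measure that gap from this frame.

```bash
cat >> h.py <<'E'
UV=np.array([-0.3987,0.9171]);NV=np.array([0.9171,0.3987])
def sn(xy):  # board coords relative to laid carton's centre
    q=np.asarray(xy)-[528.1,296.6];return q@UV,q@NV
def gap(d,o,zh,zl,cols=(225,240,275,290)):
    """held front edge and neighbour's rear edge along the stack (mm from laid centre)"""
    W=world(d,o);A=plane(d,zh,o)*1000;B=plane(d,zl,o)*1000;r=[]
    for c in cols:
        hi=np.where(abs(W[:,c,2]-zh)<.008)[0];lo=np.where((abs(W[:,c,2]-zl)<.006))[0]
        f=hi.min();b=lo[lo<f].max()
        r.append((int(f),int(b),round(sn(A[f,c,:2])[0]-0,2),round(sn(B[b,c,:2])[0],2)))
    return r
E
python3 -c "
from h import *
d=dict(np.load('w3.npz'));o=dict(tool_pos=d['tp'],ee_rot=d['er'])
print(gap(d,o,.145,.066));print(sn((d['tp']*1000)[:2]))"
```

```text
[(117, 113, np.float64(-72.38), np.float64(-70.44)), (116, 112, np.float64(-71.98), np.float64(-69.82)), (116, 112, np.float64(-71.97), np.float64(-69.81)), (117, 113, np.float64(-72.37), np.float64(-70.44))]
(np.float64(-141.80262755619268), np.float64(-0.2568516367332851))
```

```bash
python3 -m jog '{"hand":[0.8,0.8,0.8,0.8,0.8,0.8,0.8],"translation":[[0.03,0,-0.0007],[0.055,0,-0.0007],[0.068,0,-0.0007],[0.074,0,-0.0007],[0.0765,0,-0.0007],[0.078,0,-0.0007],[0.078,0,-0.0007]],"angular":[[0,0,0],[0,0,0],[0,0,0],[0,0,0],[0,0,0],[0,0,0],[0,0,0]]}'
```

```text
t: 6.7
tool_pos: [0.5844, 0.1668, 0.2224]
ee_rot: [0.903, 1.376, -0.903]
force: [-0.6, -0.5, -3.0]
width: 0.59
```

```bash
python3 -m jog '{"hand":[0.8,0.8,0.8,0.8],"translation":[[0.0008,0,-0.0004],[0.0014,0,-0.0004],[0.0017,0,-0.0004],[0.0017,0,-0.0004]],"angular":[[0,0,0],[0,0,0],[0,0,0],[0,0,0]]}'
```

```text
t: 7.1
tool_pos: [0.5843, 0.1672, 0.2208]
ee_rot: [0.903, 1.376, -0.902]
force: [-0.2, -0.6, -3.8]
width: 0.591
```

```bash
python3 -m jog '{"hand":[0.8,0.8,0.8],"translation":[[0.0005,0,0],[0.0008,0,0],[0.0008,0,0]],"angular":[[0,0,0],[0,0,0],[0,0,0]]}'
```

```text
t: 7.4
tool_pos: [0.5844, 0.1673, 0.2207]
ee_rot: [0.903, 1.376, -0.903]
force: [-5.5, -2.1, 10.8]
width: 0.592
```

```bash
python3 -m jog '{"hand":[-0.4,-0.7,-0.7,-1,-1,-1,-1,-1,-1,-1],"translation":[[0,0,0],[0,0,0],[0,0,0],[-0.02,0,0],[-0.06,0,0],[-0.11,0,0],[-0.16,0,0],[-0.21,0,0],[-0.23,0,0],[-0.23,0,0]],"angular":[[0,0,0],[0,0,0],[0,0,0],[0,0,0],[0,0,0],[0,0,0],[0,0,0],[0,0,0],[0,0,0],[0,0,0]]}'; python3 -c "
from h import *
o,d=look('w4',(.066,),tol=.004)
for t in tops(d,.066,o,tol=.004): print(sn(t['c']))
g=cv2.cvtColor(d['img'],cv2.COLOR_BGR2GRAY)
print(o['tool_pos']);go(438,-362,432,86.8,o)"
```

```text
t: 8.4
tool_pos: [0.585, 0.1674, 0.4545]
ee_rot: [0.906, 1.372, -0.899]
force: [-1.2, 0.2, -1.0]
width: 1.002
0.066 {'c': (560.8, 221.9), 's': (54.4, 256.8), 'yaw': -66.4, 'px': [253.0, 111.0], 'n': 10779, 'zm': 0.0662, 'bgr': [201.0, 218.0, 233.0]}
(np.float64(-81.54485999999999), np.float64(0.20627999999993077))
[0.5850165  0.16735866 0.45447323]
go t [0.0208, -0.3457, 0.4271] rot [-153.35, 0.43, -0.05] rows 17.9 q6 -0.17 toolY 23.5
go t [0.0208, -0.3457, 0.4271] rot [26.65, -0.04, -0.32] rows 11.0 q6 -0.17 toolY 23.5
```

View pics/w4.png

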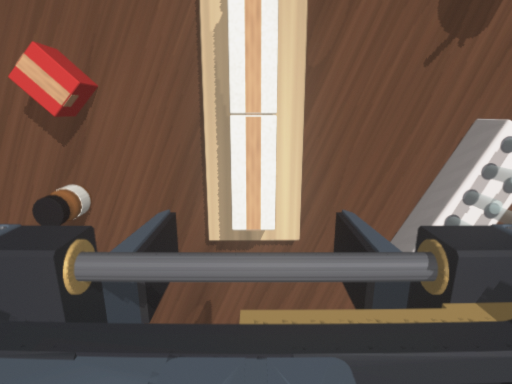

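The new carton butts up to the laid one with a hairline joint at row 114 and its faces in line. Next is the second full carton.

```bash
python3 -m jog '{"hand":[-1,-1,-1,-1,-1,-1,-1,-1,-1,-1,-1,-1],"translation":[[0.02,-0.346,0.427],[0.02,-0.346,0.427],[0.02,-0.346,0.427],[0.02,-0.346,0.427],[0.02,-0.346,0.427],[0.02,-0.346,0.427],[0.02,-0.346,0.427],[0.02,-0.346,0.427],[0.02,-0.346,0.427],[0.02,-0.346,0.427],[0.02,-0.346,0.427],[0.02,-0.346,0.427]],"angular":[[26.6,0,-0.3],[26.6,0,-0.3],[26.6,0,-0.3],[26.6,0,-0.3],[26.6,0,-0.3],[26.6,0,-0.3],[26.6,0,-0.3],[26.6,0,-0.3],[26.6,0,-0.3],[26.6,0,-0.3],[26.6,0,-0.3],[26.6,0,-0.3]]}'; python3 -c "
from h import *
o,d=look('w5',(.048,),tol=.004)
t=[t for t in tops(d,.048,o,tol=.004) if abs(t['s'][1]-140)<6 and t['bgr'][2]>180]
print(o['tool_pos']);[go(*t['c'],202.5,t['yaw'],o) for t in t]"
```

```text
t: 9.65
tool_pos: [0.4353, -0.3662, 0.429]
ee_rot: [1.251, 1.185, -1.256]
force: [0.1, 0.2, -0.5]
width: 1.001
0.048 {'c': (281.9, -217.1), 's': (54.9, 141.0), 'yaw': 17.1, 'px': [109.0, 48.0], 'n': 6828, 'zm': 0.0482, 'bgr': [212.0, 161.0, 143.0]}
0.048 {'c': (619.2, -335.0), 's': (55.7, 71.1), 'yaw': 76.0, 'px': [416.0, 140.0], 'n': 2891, 'zm': 0.0484, 'bgr': [222.0, 237.0, 245.0]}
0.048 {'c': (435.0, -359.9), 's': (53.7, 138.0), 'yaw': 86.8, 'px': [257.0, 168.0], 'n': 5430, 'zm': 0.0481, 'bgr': [224.0, 239.0, 246.0]}
0.048 {'c': (531.3, -529.1), 's': (39.6, 39.8), 'yaw': 89.8, 'px': [338.0, 298.0], 'n': 543, 'zm': 0.048, 'bgr': [213.0, 152.0, 130.0]}
[ 0.43530047 -0.36617862  0.42897898]
go t [0.2265, 0.0005, -0.0061] rot [179.82, 0.46, 0.06] rows 20.9 q6 -0.68 toolY -3.4
go t [0.2265, 0.0005, -0.0061] rot [-0.18, -0.04, 0.29] rows 4.5 q6 -0.68 toolY -3.4
```

```bash
python3 -m jog '{"hand":[-1,-1,-1,-1,-1,-1,-1,0.8,0.8,0.8,0.8,0.8],"translation":[[0.05,0.0005,-0.006],[0.1,0.0005,-0.006],[0.15,0.0005,-0.006],[0.19,0.0005,-0.006],[0.215,0.0005,-0.006],[0.2265,0.0005,-0.006],[0.2265,0.0005,-0.006],[0.2265,0.0005,-0.006],[0.2265,0.0005,-0.006],[0.2265,0.0005,-0.006],[0.2265,0.0005,-0.006],[0.2265,0.0005,-0.006]],"angular":[[-0.18,0,0.29],[-0.18,0,0.29],[-0.18,0,0.29],[-0.18,0,0.29],[-0.18,0,0.29],[-0.18,0,0.29],[-0.18,0,0.29],[-0.18,0,0.29],[-0.18,0,0.29],[-0.18,0,0.29],[-0.18,0,0.29],[-0.18,0,0.29]]}' 30; python3 -c "
from h import *
o=get_obs();p=o['tool_pos']*1000;print(p)
a=np.radians(86.8);off=(p[:2]-[435.0,-359.9])@[np.cos(a),np.sin(a)];print('along offset toward +u',off)
s=-70.6+off;c=np.array([528.1,296.6])+s*UV;print(c);go(*c,360,-66.5,o)"
```

```text
t: 10.9
tool_pos: [0.4356, -0.3579, 0.203]
ee_rot: [1.251, 1.183, -1.249]
force: [-2.4, -0.1, 2.1]
width: 0.589
[ 435.56888531 -357.85549984  202.95908156]
along offset toward +u 2.0730683332175293
[555.42168766 233.75395097]
go t [-0.1563, 0.0869, -0.5975] rot [-26.68, -0.06, -0.03] rows 12.5 q6 -0.68 toolY -3.2
go t [-0.1563, 0.0869, -0.5975] rot [153.32, -0.04, 0.08] rows 17.8 q6 -0.68 toolY -3.2
```

```bash
python3 -m jog '{"hand":[0.8,0.8,0.8,0.8,0.8,0.8,0.8,0.8,0.8,0.8,0.8,0.8],"translation":[[-0.02,0,0],[-0.06,0,0],[-0.105,0.003,-0.015],[-0.14,0.009,-0.05],[-0.156,0.016,-0.095],[-0.156,0.023,-0.14],[-0.156,0.03,-0.185],[-0.156,0.036,-0.23],[-0.156,0.043,-0.275],[-0.156,0.049,-0.32],[-0.156,0.055,-0.365],[-0.156,0.062,-0.41]],"angular":[[0,0,0],[0,0,0],[0,0,0],[-2,0,0],[-5,0,0],[-8,0,0],[-11,0,0],[-14,0,0],[-17,0,0],[-20,0,0],[-23,0,0],[-26.7,0,0]]}'; python3 -c "
from h import *
go(555.4,233.75,360,-66.5)"
```

```text
t: 12.1
tool_pos: [0.5198, 0.0498, 0.3594]
ee_rot: [0.901, 1.377, -0.899]
force: [0.3, -0.7, -3.6]
width: 0.591
go t [-0.0004, 0.1064, -0.1542] rot [0.15, -0.05, -0.03] rows 3.7 q6 -0.36 toolY 23.6
go t [-0.0004, 0.1064, -0.1542] rot [-179.85, 0.04, -0.09] rows 20.9 q6 -0.36 toolY 23.6
```

```bash
python3 -m jog '{"hand":[0.8,0.8,0.8,0.8,0.8,0.8,0.8,0.8],"translation":[[0,0.025,-0.036],[0,0.055,-0.08],[0,0.085,-0.123],[0.02,0.102,-0.148],[0.045,0.1064,-0.1542],[0.06,0.1064,-0.1542],[0.06,0.1064,-0.1542],[0.06,0.1064,-0.1542]],"angular":[[0.15,0,0],[0.15,0,0],[0.15,0,0],[0.15,0,0],[0.15,0,0],[0.15,0,0],[0.15,0,0],[0.15,0,0]]}'
python3 - <<'E'
from h import *
o,d=look('w6',(.066,),tol=.005)
zh=o['tool_pos'][2]-.203+.048
W=world(d,o);P=plane(d,zh,o)*1000;B=plane(d,.066,o)*1000
for c in(220,240,275,295):
    f=np.where(abs(W[:,c,2]-zh)<.006)[0].min();e=np.where(abs(W[:,c,2]-.066)<.006)[0]
    print(c,f,sn(P[f,c,:2]),'laid far end',e.min(),sn(B[e.min(),c,:2])[0])
for r in (120,160):  # lateral of held & laid
    h=np.where(abs(W[r,:,2]-zh)<.006)[0];print(r,h.min(),h.max(),sn(P[r,h.min(),:2])[1],sn(P[r,h.max(),:2])[1])
for r in (40,60):
    h=np.where(abs(W[r,:,2]-.066)<.006)[0];print(r,h.min(),h.max(),sn(B[r,h.min(),:2])[1],sn(B[r,h.max(),:2])[1])
print('tcp',sn(o['tool_pos'][:2]*1000),o['tool_pos'])
E
```

```text
t: 12.9
tool_pos: [0.5555, 0.2329, 0.2999]
ee_rot: [0.903, 1.376, -0.902]
force: [-0.6, -0.0, -2.8]
width: 0.589
0.066 {'c': (514.4, 327.5), 's': (54.0, 71.0), 'yaw': -66.6, 'px': [256.0, 60.0], 'n': 9923, 'zm': 0.0663, 'bgr': [187.0, 203.0, 219.0]}
220 121 (np.float64(-1.4429374501572154), np.float64(-15.317314720200303)) laid far end 2 68.7666544162085
240 121 (np.float64(-1.4588723944594777), np.float64(-6.918355354999913)) laid far end 3 68.15949424169091
275 121 (np.float64(-1.4661068798387629), np.float64(7.773642092950522)) laid far end 2 68.72212719662507
295 121 (np.float64(-1.4584368860437154), np.float64(16.177158762588526)) laid far end 2 68.76568495415204Traceback (most recent call last):
  File "<stdin>", line 9, in <module>
    return umr_minimum(a, axis, None, out, keepdims, initial, where)
ValueError: zero-size array to reduction operation minimum which has no identity
```

```bash
python3 -m jog '{"hand":[0.8,0.8,0.8,0.8,0.8,0.8],"translation":[[0.015,0,-0.0004],[0.024,0,-0.0004],[0.028,0,-0.0004],[0.0295,0,-0.0004],[0.0302,0,-0.0004],[0.0302,0,-0.0004]],"angular":[[0,0,0],[0,0,0],[0,0,0],[0,0,0],[0,0,0],[0,0,0]]}'; python3 -c "
from h import *
print(sn(get_obs()['tool_pos'][:2]*1000))"
```

```text
t: 13.55
tool_pos: [0.5556, 0.2335, 0.2704]
ee_rot: [0.904, 1.375, -0.901]
force: [0.2, 0.6, -3.5]
width: 0.593
(np.float64(-68.89485669164843), np.float64(0.08276132456048853))
```

```bash
python3 -m jog '{"hand":[0.8,0.8,0.8,0.8],"translation":[[0.0007,0,0],[0.0012,0,0],[0.0017,0,0],[0.0017,0,0]],"angular":[[0,0,0],[0,0,0],[0,0,0],[0,0,0]]}'
```

```text
t: 13.95
tool_pos: [0.5557, 0.2335, 0.269]
ee_rot: [0.904, 1.375, -0.901]
force: [-0.9, -0.2, 1.5]
width: 0.587
```

```bash
python3 -m jog '{"hand":[-0.4,-0.7,-0.7,-1,-1,-1,-1,-1,-1,-1],"translation":[[0,0,0],[0,0,0],[0,0,0],[-0.02,0,0],[-0.06,0,0],[-0.11,0,0],[-0.16,0,0],[-0.21,0,0],[-0.229,0,0],[-0.229,0,0]],"angular":[[0,0,0],[0,0,0],[0,0,0],[0,0,0],[0,0,0],[0,0,0],[0,0,0],[0,0,0],[0,0,0],[0,0,0]]}'; python3 -c "
from h import *
o,d=look('w7',(.066,.114),tol=.005)
for z in (.114,.066):
  for t in tops(d,z,o,tol=.005): print(sn(t['c']))
go(457.4,-114.2,432,-73.9,o)"
```

```text
t: 14.95
tool_pos: [0.5558, 0.2333, 0.5017]
ee_rot: [0.908, 1.372, -0.897]
force: [0.3, -0.2, -0.5]
width: 0.997
0.066 {'c': (514.2, 328.6), 's': (54.0, 68.8), 'yaw': -66.5, 'px': [253.0, 86.0], 'n': 2474, 'zm': 0.0663, 'bgr': [217.0, 233.0, 243.0]}
0.066 {'c': (598.0, 137.2), 's': (29.1, 52.8), 'yaw': 23.2, 'px': [253.0, 241.0], 'n': 745, 'zm': 0.066, 'bgr': [199.0, 215.0, 228.0]}
0.114 {'c': (556.5, 232.6), 's': (53.7, 139.2), 'yaw': -66.6, 'px': [253.0, 173.0], 'n': 5194, 'zm': 0.1141, 'bgr': [218.0, 234.0, 244.0]}
(np.float64(-70.01748000000002), np.float64(0.5288399999999698))
(np.float64(34.889129999999994), np.float64(0.01071000000002087))
(np.float64(-174.05487000000002), np.float64(0.552509999999969))
go t [0.0679, -0.2291, 0.2797] rot [7.34, -0.06, -0.41] rows 7.4 q6 -0.05 toolY 23.4
go t [0.0679, -0.2291, 0.2797] rot [-172.66, 0.62, -0.09] rows 20.1 q6 -0.05 toolY 23.4
```

View pics/w7.png

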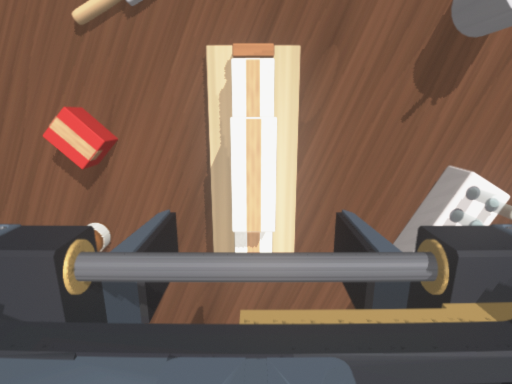

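```bash
python3 -m jog '{"hand":[-1,-1,-1,-1,-1,-1,-1,-1,-1,-1,-1],"translation":[[0.01,-0.229,0.28],[0.02,-0.229,0.28],[0.03,-0.229,0.28],[0.04,-0.229,0.28],[0.05,-0.229,0.28],[0.068,-0.229,0.28],[0.068,-0.229,0.28],[0.068,-0.229,0.28],[0.068,-0.229,0.28],[0.068,-0.229,0.28],[0.068,-0.229,0.28]],"angular":[[7.3,0,-0.4],[7.3,0,-0.4],[7.3,0,-0.4],[7.3,0,-0.4],[7.3,0,-0.4],[7.3,0,-0.4],[7.3,0,-0.4],[7.3,0,-0.4],[7.3,0,-0.4],[7.3,0,-0.4],[7.3,0,-0.4]]}'; python3 -c "
from h import *
o,d=look('w8',(.048,),tol=.004)
t=[t for t in tops(d,.048,o,tol=.004) if abs(t['s'][1]-70)<4 and t['bgr'][0]>150]
o=get_obs();print(o['tool_pos']);[go(*t['c'],202.5,t['yaw'],o) for t in t]"
```

```text
t: 16.1
tool_pos: [0.4572, -0.114, 0.4297]
ee_rot: [0.997, 1.333, -1.001]
force: [0.3, -0.0, 0.3]
width: 1.001
0.048 {'c': (456.2, -113.9), 's': (53.7, 70.5), 'yaw': -74.6, 'px': [256.0, 175.0], 'n': 2702, 'zm': 0.0481, 'bgr': [226.0, 240.0, 246.0]}
0.048 {'c': (281.9, -214.9), 's': (54.5, 140.3), 'yaw': 17.1, 'px': [97.0, 212.0], 'n': 3934, 'zm': 0.048, 'bgr': [216.0, 171.0, 153.0]}
[ 0.45729195 -0.11388008  0.42994324]
go t [0.2274, -0.0003, -0.0001] rot [0.8, -0.05, 0.18] rows 4.5 q6 -0.58 toolY 16.2
go t [0.2274, -0.0003, -0.0001] rot [-179.2, -0.28, -0.08] rows 20.9 q6 -0.58 toolY 16.2
```

```bash
python3 -m jog '{"hand":[-1,-1,-1,-1,-1,-1,-1,0.8,0.8,0.8,0.8,0.8],"translation":[[0.05,0,0],[0.1,0,0],[0.15,0,0],[0.19,0,0],[0.215,0,0],[0.2274,0,0],[0.2274,0,0],[0.2274,0,0],[0.2274,0,0],[0.2274,0,0],[0.2274,0,0],[0.2274,0,0]],"angular":[[0.8,0,0.18],[0.8,0,0.18],[0.8,0,0.18],[0.8,0,0.18],[0.8,0,0.18],[0.8,0,0.18],[0.8,0,0.18],[0.8,0,0.18],[0.8,0,0.18],[0.8,0,0.18],[0.8,0,0.18],[0.8,0,0.18]]}' 25; python3 -c "
from h import *
o=get_obs();p=o['tool_pos']*1000;print(p)
a=np.radians(105.4);off=(p[:2]-[456.2,-113.9])@[np.cos(a),np.sin(a)];print('off',off)
s=35.8+off;c=np.array([528.1,296.6])+s*UV+.2*NV;print(c);go(*c,340,-66.5,o)"
```

```text
t: 17.35
tool_pos: [0.4566, -0.1139, 0.203]
ee_rot: [1.01, 1.325, -1.008]
force: [-1.1, -0.2, 1.5]
width: 0.593
[ 456.61820235 -113.93283212  202.96688917]
off -0.1427094870493158
[514.06685827 329.38104113]
go t [-0.1367, 0.1732, -0.4122] rot [-8.1, -0.03, -0.03] rows 9.4 q6 -0.56 toolY 15.4
go t [-0.1367, 0.1732, -0.4122] rot [171.9, -0.05, 0.04] rows 20.0 q6 -0.56 toolY 15.4
```

```bash
python3 -m jog '{"hand":[0.8,0.8,0.8,0.8,0.8,0.8,0.8,0.8,0.8,0.8,0.8,0.8],"translation":[[-0.02,0,0],[-0.06,0,0],[-0.105,0.006,-0.015],[-0.14,0.02,-0.05],[-0.157,0.039,-0.093],[-0.157,0.057,-0.136],[-0.157,0.076,-0.18],[-0.157,0.095,-0.225],[-0.157,0.113,-0.268],[-0.157,0.132,-0.313],[-0.157,0.15,-0.357],[-0.157,0.166,-0.395]],"angular":[[0,0,0],[0,0,0],[0,0,0],[-1,0,0],[-2,0,0],[-3,0,0],[-4,0,0],[-5,0,0],[-6,0,0],[-7,0,0],[-8,0,0],[-8.1,0,0]]}'; python3 -c "
from h import *
go(514.07,329.4,275,-66.5)"
```

```text
t: 18.55
tool_pos: [0.5114, 0.3132, 0.3603]
ee_rot: [0.902, 1.376, -0.9]
force: [0.9, -1.0, -0.8]
width: 0.589
go t [0.0853, 0.0089, -0.0137] rot [0.08, -0.03, -0.04] rows 1.7 q6 0.1 toolY 23.6
go t [0.0853, 0.0089, -0.0137] rot [-179.92, 0.06, -0.04] rows 20.9 q6 0.1 toolY 23.6
```

```bash
python3 -m jog '{"hand":[0.8,0.8,0.8,0.8,0.8,0.8],"translation":[[0,0.0089,-0.014],[0,0.0089,-0.014],[0,0.0089,-0.014],[0.02,0.0089,-0.014],[0.03,0.0089,-0.014],[0.03,0.0089,-0.014]],"angular":[[0,0,0],[0,0,0],[0,0,0],[0,0,0],[0,0,0],[0,0,0]]}'
python3 - <<'E'
from h import *
o,d=look('w9',(),tol=.005)
zh=o['tool_pos'][2]-.203+.048
W=world(d,o);P=plane(d,zh,o)*1000
for c in(230,245,270,285):
    f=np.where(abs(W[:,c,2]-zh)<.006)[0].min();print(c,f,sn(P[f,c,:2]))
print('tcp',sn(o['tool_pos'][:2]*1000),o['tool_pos']);go(514.07,329.4,270.5,-66.5)
E
```

```text
t: 19.15
tool_pos: [0.5136, 0.3283, 0.3289]
ee_rot: [0.901, 1.377, -0.904]
force: [-0.1, 0.3, -1.1]
width: 0.592
230 195 (np.float64(70.46151622053137), np.float64(-12.525884740701477))
245 195 (np.float64(70.4666989050316), np.float64(-5.8602477047906465))
270 194 (np.float64(70.93362913400145), np.float64(5.238644883697558))
285 195 (np.float64(70.48044144075782), np.float64(11.908897789101612))
tcp (np.float64(34.826108944790356), np.float64(-0.7035206298025168)) [0.51357013 0.32825745 0.32889019]
go t [0.0593, 0.0005, -0.0006] rot [0.02, -0.01, 0.05] rows 1.2 q6 0.12 toolY 23.5
go t [0.0593, 0.0005, -0.0006] rot [-179.98, -0.09, -0.02] rows 21.0 q6 0.12 toolY 23.5
```

```bash
python3 -m jog '{"hand":[0.8,0.8,0.8,0.8,0.8,0.8,0.8],"translation":[[0.02,0.0005,-0.0003],[0.04,0.0005,-0.0003],[0.053,0.0005,-0.0003],[0.057,0.0005,-0.0003],[0.059,0.0005,-0.0003],[0.0593,0.0005,-0.0003],[0.0593,0.0005,-0.0003]],"angular":[[0,0,0],[0,0,0],[0,0,0],[0,0,0],[0,0,0],[0,0,0],[0,0,0]]}'; python3 -c "
from h import *
print(sn(get_obs()['tool_pos'][:2]*1000))"
```

```text
t: 19.9
tool_pos: [0.5144, 0.3292, 0.2713]
ee_rot: [0.902, 1.376, -0.902]
force: [0.4, -0.0, -0.9]
width: 0.592
(np.float64(35.405150536998185), np.float64(0.43164088620849095))
```

```bash
python3 -m jog '{"hand":[0.8,0.8,0.8,0.8,0.8],"translation":[[0.0008,0,0],[0.0014,0,0],[0.0019,0,0],[0.0023,0,0],[0.0023,0,0]],"angular":[[0,0,0],[0,0,0],[0,0,0],[0,0,0],[0,0,0]]}'
```

```text
t: 20.4
tool_pos: [0.5144, 0.3293, 0.269]
ee_rot: [0.902, 1.376, -0.901]
force: [-0.4, -0.2, -0.3]
width: 0.593
```

```bash
python3 -m jog '{"hand":[0.8,0.8,0.8],"translation":[[0.0004,0,0],[0.0007,0,0],[0.0007,0,0]],"angular":[[0,0,0],[0,0,0],[0,0,0]]}'
```

```text
t: 20.7
tool_pos: [0.5145, 0.3293, 0.269]
ee_rot: [0.902, 1.376, -0.902]
force: [-4.9, -2.6, 10.6]
width: 0.589
```

```bash
python3 -m jog '{"hand":[-0.4,-0.7,-0.7,-1,-1,-1,-1,-1,-1,-1,-1,-1],"translation":[[0,0,0],[0,0,0],[0,0,0],[-0.02,0,0],[-0.06,0,0],[-0.11,0,0],[-0.16,0,0.02],[-0.21,0,0.06],[-0.23,0,0.1],[-0.23,0,0.105],[-0.23,0,0.105],[-0.23,0,0.105]],"angular":[[0,0,0],[0,0,0],[0,0,0],[0,0,0],[0,0,0],[0,0,0],[0,0,0],[0,0,0],[0,0,0],[0,0,0],[0,0,0],[0,0,0]]}'; python3 -c "
from h import *
o,d=look('w10',(.114,),tol=.005)
for z in (.114,):
  for t in tops(d,z,o,tol=.005): print(sn(t['c']))
cv2.imwrite('pics/w10c.png',cv2.resize(d['img'][30:260,180:330],None,fx=3,fy=2.6))
go(619.2,-335,432,76,o)"
```

```text
t: 21.9
tool_pos: [0.5562, 0.2332, 0.4977]
ee_rot: [0.902, 1.377, -0.903]
force: [-0.5, 0.1, -0.1]
width: 0.997
0.114 {'c': (542.5, 264.7), 's': (53.9, 209.4), 'yaw': -66.6, 'px': [256.0, 138.0], 'n': 8541, 'zm': 0.1142, 'bgr': [217.0, 233.0, 244.0]}
(np.float64(-34.996770000000026), np.float64(0.4877099999999662))
go t [0.0656, -0.1685, 0.5463] rot [-142.52, -0.13, -0.01] rows 16.6 q6 -0.05 toolY 23.5
go t [0.0656, -0.1685, 0.5463] rot [37.48, -0.01, 0.1] rows 11.5 q6 -0.05 toolY 23.5
```

View pics/w10c.png

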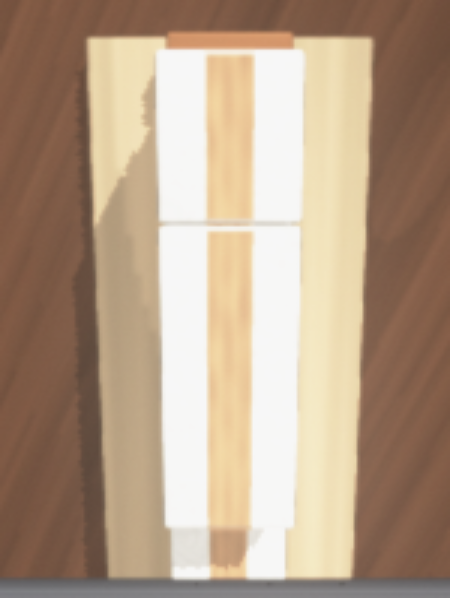

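The half on the batten end is butted up with a thin joint (crop row 222). Its end is flush and its faces are in line. Last is the second half carton.

```bash
python3 -m jog '{"hand":[-1,-1,-1,-1,-1,-1,-1,-1,-1,-1,-1,-1],"translation":[[0,-0.168,0.546],[0,-0.168,0.546],[0.01,-0.168,0.546],[0.03,-0.168,0.546],[0.05,-0.168,0.546],[0.066,-0.168,0.546],[0.066,-0.168,0.546],[0.066,-0.168,0.546],[0.066,-0.168,0.546],[0.066,-0.168,0.546],[0.066,-0.168,0.546],[0.066,-0.168,0.546]],"angular":[[37.5,0,0],[37.5,0,0],[37.5,0,0],[37.5,0,0],[37.5,0,0],[37.5,0,0],[37.5,0,0],[37.5,0,0],[37.5,0,0],[37.5,0,0],[37.5,0,0],[37.5,0,0]]}';  python3 -m jog '{"hand":[-1,-1],"translation":[[0,0,0],[0,0,0]],"angular":[[0,0,0],[0,0,0]]}'; python3 -c "
from h import *
o,d=look('w11',(.048,),tol=.004)
t=[t for t in tops(d,.048,o,tol=.004) if abs(t['s'][1]-70)<4 and t['bgr'][0]>150]
o=get_obs();print(o['tool_pos']);[go(*t['c'],202.5,t['yaw'],o) for t in t]"
```

```text
t: 23.15
tool_pos: [0.62, -0.3362, 0.4289]
ee_rot: [1.385, 1.087, -1.39]
force: [0.6, 1.0, -0.2]
width: 0.999
t: 23.35
tool_pos: [0.6202, -0.3352, 0.4274]
ee_rot: [1.385, 1.09, -1.391]
force: [0.2, 0.9, -0.3]
width: 1.001
0.048 {'c': (351.0, -215.0), 's': (16.9, 36.2), 'yaw': 65.0, 'px': [5.0, 134.0], 'n': 272, 'zm': 0.0476, 'bgr': [210.0, 125.0, 90.0]}
0.048 {'c': (620.6, -334.8), 's': (53.5, 70.0), 'yaw': 76.8, 'px': [258.0, 175.0], 'n': 2730, 'zm': 0.0481, 'bgr': [227.0, 241.0, 246.0]}
0.048 {'c': (559.4, -499.2), 's': (53.1, 53.8), 'yaw': -21.6, 'px': [240.0, 303.0], 'n': 1078, 'zm': 0.048, 'bgr': [218.0, 161.0, 139.0]}
[ 0.62028201 -0.33466486  0.42804083]
go t [0.2255, 0.0017, 0.0001] rot [179.25, 0.55, 0.04] rows 20.9 q6 -0.28 toolY -14.0
go t [0.2255, 0.0017, 0.0001] rot [-0.75, -0.03, 0.35] rows 4.5 q6 -0.28 toolY -14.0
```

```bash
python3 -m jog '{"hand":[-1,-1,-1,-1,-1,-1,-1,0.8,0.8,0.8,0.8,0.8],"translation":[[0.05,0.0017,0],[0.1,0.0017,0],[0.15,0.0017,0],[0.19,0.0017,0],[0.215,0.0017,0],[0.2255,0.0017,0],[0.2255,0.0017,0],[0.2255,0.0017,0],[0.2255,0.0017,0],[0.2255,0.0017,0],[0.2255,0.0017,0],[0.2255,0.0017,0]],"angular":[[-0.75,0,0.35],[-0.75,0,0.35],[-0.75,0,0.35],[-0.75,0,0.35],[-0.75,0,0.35],[-0.75,0,0.35],[-0.75,0,0.35],[-0.75,0,0.35],[-0.75,0,0.35],[-0.75,0,0.35],[-0.75,0,0.35],[-0.75,0,0.35]]}' 25; python3 -c "
from h import *
o=get_obs();p=o['tool_pos']*1000;print(p)
a=np.radians(76.8);off=(p[:2]-[620.6,-334.8])@[np.cos(a),np.sin(a)];print('off',off)
s=-175.9+off;c=np.array([528.1,296.6])+s*UV+.4*NV;print(c);go(*c,330,-66.5,o)"
```

```text
t: 24.6
tool_pos: [0.6207, -0.3348, 0.203]
ee_rot: [1.377, 1.091, -1.376]
force: [3.0, -0.1, 0.3]
width: 0.595
[ 620.69132412 -334.78101436  203.0316266 ]
off 0.03933796602318208
[598.58248595 135.47766685]
go t [-0.1269, -0.1289, -0.4528] rot [-36.71, -0.0, -0.04] rows 9.8 q6 -0.3 toolY -13.2
go t [-0.1269, -0.1289, -0.4528] rot [143.29, -0.05, 0.01] rows 16.7 q6 -0.3 toolY -13.2
```

```bash
python3 -m jog '{"hand":[0.8,0.8,0.8,0.8,0.8,0.8,0.8,0.8,0.8,0.8,0.8,0.8],"translation":[[-0.02,0,0],[-0.06,0,0],[-0.1,-0.003,-0.01],[-0.137,-0.014,-0.05],[-0.137,-0.027,-0.095],[-0.137,-0.04,-0.14],[-0.137,-0.053,-0.185],[-0.137,-0.065,-0.23],[-0.137,-0.078,-0.275],[-0.137,-0.091,-0.32],[-0.137,-0.104,-0.365],[-0.137,-0.116,-0.408]],"angular":[[0,0,0],[0,0,0],[0,0,0],[-4,0,0],[-8,0,0],[-12,0,0],[-16,0,0],[-20,0,0],[-24,0,0],[-28,0,0],[-32,0,0],[-36.7,0,0]]}'; python3 -c "
from h import *
go(598.58,135.5,330,-66.5)"
```

```text
t: 25.8
tool_pos: [0.6004, 0.0909, 0.3416]
ee_rot: [0.901, 1.375, -0.899]
force: [1.6, -0.2, -1.7]
width: 0.594
go t [0.0116, 0.0162, -0.0416] rot [0.16, 0.02, -0.09] rows 0.9 q6 -0.3 toolY 23.7
go t [0.0116, 0.0162, -0.0416] rot [-179.84, 0.15, 0.04] rows 20.9 q6 -0.3 toolY 23.7
```

```bash
python3 -m jog '{"hand":[0.8,0.8,0.8,0.8,0.8],"translation":[[0,0.01,-0.025],[0.008,0.0162,-0.041],[0.0116,0.0162,-0.041],[0.0116,0.0162,-0.041],[0.0116,0.0162,-0.041]],"angular":[[0.16,0,0],[0.16,0,0],[0.16,0,0],[0.16,0,0],[0.16,0,0]]}'
python3 - <<'E'
from h import *
o,d=look('w12',(),tol=.005)
zh=o['tool_pos'][2]-.203+.048
W=world(d,o);P=plane(d,zh,o)*1000;B=plane(d,.114,o)*1000
print('zh',zh,'tcp',sn(o['tool_pos'][:2]*1000))
for c in(230,245,270,285):
    f=np.where(abs(W[:,c,2]-zh)<.006)[0].min();b=np.where(abs(W[:f,c,2]-.114)<.006)[0]
    print(c,f,sn(P[f,c,:2])[0],b.max() if len(b) else None,sn(B[b.max(),c,:2])[0] if len(b) else None)
go(598.58,135.5,270.8,-66.5)
E
```

```text
t: 26.3
tool_pos: [0.5989, 0.1337, 0.3299]
ee_rot: [0.903, 1.374, -0.902]
force: [0.3, -0.1, -1.0]
width: 0.589
zh 0.1748864465757582 tcp (np.float64(-177.58229220079926), np.float64(-0.0059109009753370335))
230 195 -141.99261334015313 168 -140.1455742019048
245 195 -142.00214476517965 169 -140.79828076507866
270 194 -141.55965007773878 168 -140.1793227185102
285 195 -142.02764234444163 168 -140.18702134863094
go t [0.0592, 0.0003, -0.0018] rot [-0.08, 0.03, -0.08] rows 1.2 q6 -0.23 toolY 23.4
go t [0.0592, 0.0003, -0.0018] rot [179.92, -0.13, -0.04] rows 20.9 q6 -0.23 toolY 23.4
```

```bash
python3 -m jog '{"hand":[0.8,0.8,0.8,0.8,0.8,0.8,0.8],"translation":[[0,0.0003,-0.0012],[0.02,0.0003,-0.0012],[0.04,0.0003,-0.0012],[0.053,0.0003,-0.0012],[0.057,0.0003,-0.0012],[0.059,0.0003,-0.0012],[0.0592,0.0003,-0.0012]],"angular":[[0,0,0],[0,0,0],[0,0,0],[0,0,0],[0,0,0],[0,0,0],[0,0,0]]}'; python3 -c "
from h import *
print(sn(get_obs()['tool_pos'][:2]*1000))"
```

```text
t: 27.05
tool_pos: [0.5991, 0.1349, 0.2713]
ee_rot: [0.904, 1.374, -0.902]
force: [0.3, -0.5, -0.9]
width: 0.587
(np.float64(-176.59188631151807), np.float64(0.6756847701573915))
```

Run:
```python
from h import *
o,d=look('w13',(),tol=.005)
g=cv2.cvtColor(d['img'],cv2.COLOR_BGR2GRAY);P=plane(d,.115,o)*1000
for c in (220,235,280,295):
    print(c,g[150:206:1,c].tolist(),[round(sn(P[r,c,:2])[0],1) for r in(150,190)])
cv2.imwrite('pics/w13c.png',cv2.resize(d['img'][100:230,160:350],None,fx=3,fy=3))
```

```text
220 [228, 229, 229, 229, 230, 229, 229, 227, 226, 226, 226, 226, 226, 226, 226, 226, 226, 227, 227, 228, 227, 225, 225, 223, 224, 224, 225, 226, 226, 227, 228, 229, 230, 231, 230, 230, 229, 228, 228, 227, 225, 210, 179, 145, 138, 170, 182, 188, 211, 229, 235, 234, 232, 230, 229, 228] [np.float64(-121.2), np.float64(-139.0)]
235 [164, 164, 164, 164, 163, 162, 163, 162, 162, 163, 162, 161, 162, 161, 162, 161, 161, 162, 161, 162, 162, 161, 162, 162, 162, 162, 163, 164, 165, 165, 165, 166, 165, 165, 166, 165, 165, 164, 165, 165, 166, 172, 167, 149, 146, 137, 137, 170, 202, 225, 233, 234, 232, 230, 229, 229] [np.float64(-121.2), np.float64(-139.0)]
280 [230, 232, 232, 233, 233, 234, 233, 232, 231, 230, 229, 229, 229, 229, 229, 229, 230, 230, 230, 230, 230, 230, 230, 230, 230, 231, 232, 233, 233, 233, 233, 232, 232, 231, 231, 230, 231, 231, 231, 231, 228, 213, 181, 143, 137, 172, 190, 192, 209, 228, 235, 237, 236, 235, 234, 234] [np.float64(-121.3), np.float64(-139.1)]
295 [230, 230, 231, 232, 232, 231, 231, 231, 232, 233, 233, 232, 231, 231, 229, 230, 230, 230, 230, 230, 229, 228, 228, 230, 231, 231, 232, 232, 231, 230, 229, 229, 228, 228, 229, 229, 229, 230, 229, 229, 227, 213, 180, 146, 139, 176, 191, 194, 210, 228, 235, 236, 235, 234, 234, 234] [np.float64(-121.3), np.float64(-139.1)]
```

View pics/w13c.png

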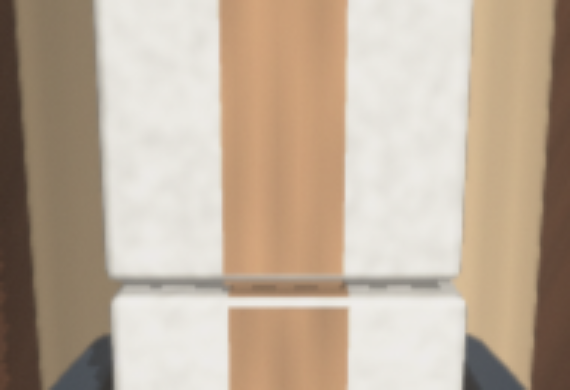

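The gap to the neighbour is about 2 mm (crop rows 275–293). The held half also sits about 0.7 mm to the right, so I'll correct both and set it down.

```bash
python3 -m jog '{"hand":[0.8,0.8,0.8,0.8,0.8,0.8],"translation":[[0,-0.0007,-0.0012],[0,-0.0007,-0.0012],[0.0008,-0.0007,-0.0012],[0.0014,-0.0007,-0.0012],[0.002,-0.0007,-0.0012],[0.0023,-0.0007,-0.0012]],"angular":[[0,0,0],[0,0,0],[0,0,0],[0,0,0],[0,0,0],[0,0,0]]}';  python3 -m jog '{"hand":[0.8,0.8,0.8],"translation":[[0.0003,0,0],[0.0006,0,0],[0.0006,0,0]],"angular":[[0,0,0],[0,0,0],[0,0,0]]}'; python3 -c "
from h import *
print(sn(get_obs()['tool_pos'][:2]*1000))"
```

```text
t: 27.7
tool_pos: [0.598, 0.1358, 0.2691]
ee_rot: [0.904, 1.373, -0.902]
force: [0.2, -1.2, 1.1]
width: 0.594
t: 28.0
tool_pos: [0.5981, 0.1358, 0.269]
ee_rot: [0.904, 1.374, -0.902]
force: [-4.0, -1.1, 10.6]
width: 0.589
(np.float64(-175.41166127881561), np.float64(0.08921545798340727))
```

Contact made; release, rise and look over the whole stack.

```bash
python3 -m jog '{"hand":[-0.4,-0.7,-0.7,-1,-1,-1,-1,-1,-1,-1,-1,-1],"translation":[[0,0,0],[0,0,0],[0,0,0],[-0.02,0,0],[-0.06,0,0],[-0.11,0,0],[-0.16,0,0],[-0.21,0,0],[-0.25,0,0.02],[-0.25,0,0.03],[-0.25,0,0.03],[-0.25,0,0.03]],"angular":[[0,0,0],[0,0,0],[0,0,0],[0,0,0],[0,0,0],[0,0,0],[0,0,0],[0,0,0],[0,0,0],[0,0,0],[0,0,0],[0,0,0]]}'; python3 -c "
from h import *
o,d=look('w14',(.114,),tol=.005)
for t in tops(d,.114,o,tol=.005): print(sn(t['c']))
s=get_image('scene');S=get_image('side')
for z in(.026,.035,.048,.070):
  for t in tops(s,z,tol=.005,amin=25):
    if 12<t['s'][1]<160: print(z,t['c'],t['s'],t['yaw'],t['bgr'])
a=cv2.resize(d['img'][0:260,170:340],None,fx=2,fy=2);b=cv2.resize(s['img'][120:260,230:420],None,fx=2.1,fy=2.1)
c=cv2.resize(S['img'][160:300,110:300],None,fx=2.1,fy=1.6)
bc=np.vstack([b,cv2.resize(c,(b.shape[1],226))]);bc=bc[:520]
cv2.imwrite('pics/fin.png',np.hstack([a,bc]) if bc.shape[0]==a.shape[0] else np.hstack([a,cv2.resize(bc,(bc.shape[1],a.shape[0]))]))"
```

```text
t: 29.2
tool_pos: [0.6092, 0.1082, 0.5174]
ee_rot: [0.903, 1.375, -0.904]
force: [0.8, 0.1, -1.1]
width: 0.998
0.114 {'c': (572.9, 194.8), 's': (54.4, 198.5), 'yaw': -66.6, 'px': [256.0, 86.0], 'n': 8215, 'zm': 0.1142, 'bgr': [209.0, 225.0, 239.0]}
(np.float64(-111.22254), np.float64(0.49841999999995557))
0.026 (553.4, -232.1) (21.2, 26.6) -63.6 [44.0, 45.0, 51.0]
0.035 (749.8, -111.1) (48.6, 119.7) -79.4 [76.0, 122.0, 171.0]
0.048 (315.9, 166.8) (52.6, 73.6) -15.6 [56.0, 81.0, 203.0]
0.048 (284.9, -218.9) (55.0, 142.9) 17.1 [174.0, 122.0, 95.0]
0.048 (545.4, -542.8) (59.3, 144.5) 67.1 [151.0, 104.0, 86.0]
0.07 (372.2, 18.3) (30.5, 39.6) -11.9 [41.0, 39.0, 43.0]
```

View pics/fin.png

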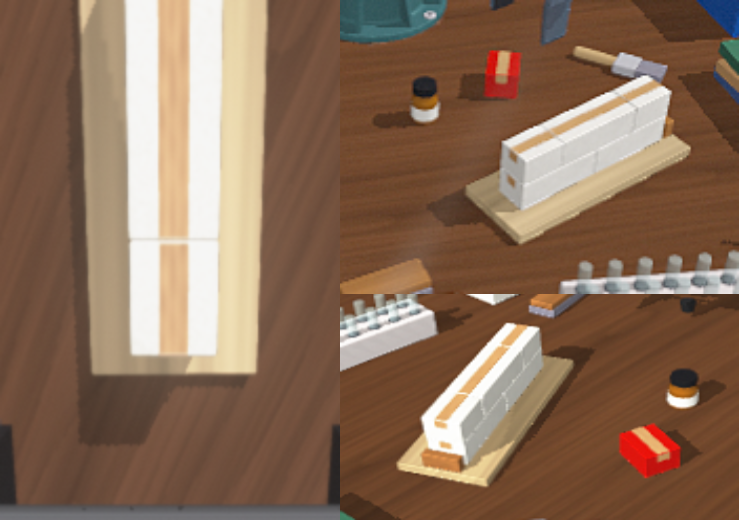

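The stack is bonded, flush and closed up, and the other things haven't moved. I'm handing it in.

```bash
python3 -c "
from plant import finish_job
print(finish_job())"
```

```text
the job is handed in; nothing more can be done
None
```

The stack is finished and handed in at about 29 s of the 72 s allowed. I laid a full carton end to end with the one already there. The other full carton went centred over the joint, then a half carton on each end. Each was lowered to light contact (about 14 N at most on the wrist) before I let go.

- **Ends:** the second course runs from about +70 mm at the batten end to −210.5 mm at the other, measured from the laid carton's centre. The bottom course runs from +70 to about −210 mm.
- **Gaps and faces:** in the last pictures every joint looks like a hairline, and I estimate the gaps at about 1 mm or less. The long faces are in line to about 0.5 mm.
- **Laid carton:** in the check after the second full carton went on, its far end and side faces were within about 1 mm of where they started. I didn't measure it again after that.
- **Other things on the table:** the red and blue look-alikes, duster and jar measured within about 3 mm of their first positions, which is within the measuring scatter. The stopper was not measured at the start and the brush not at all. Both looked in place in the pictures.
- **Disagreement:** while I held the half cartons, the picture and the arm's reading differed by about 0.8 mm on where their front edges were. I corrected the last half from a closer look, and the final check came out flush.

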